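# Switch a tripped breaker back on under a push-latched lid

### The arm

A 7-joint arm with a two-finger parallel gripper is mounted at the origin on the work surface. World frame = base frame: x ahead of the robot, y to its left, z up, the work surface at z = 0. Lengths are in m, angles in rad, forces in N, time in s.
With the tool pointing down it reaches from about 0.425 to 0.825 m from the base axis. Payload 3.6 kg.
Tool frame: the origin (TCP) lies between the finger pads; the fingertips stand 11 mm ahead of it and the grasp point (between the pads) lies 8 mm behind it; x points along the fingers, y is the direction in which the jaws open and shut, and the axes are right-handed (so a half turn about x gives the same grasp; the last joint's range is limited). The gripper opens to 93 mm and grips with 3 to 60 N. Pads are 15 mm wide; open, the fingers measure 128 mm over their backs; the gripper's body (75 mm by 188 mm) begins 65 mm behind the grasp point.
Start: joints at [-1.294, 0.615, -0.013, 1.423, 0.008, 1.103, -0.04], TCP at [0.194, 0.62, 0.23] pointing down, gripper open.
Joint ranges: [-3.12, 3.12], [-0.3, 2.06], [-1.34, 1.32], [0.26, 2.42], [-1.36, 4.5], [0.01, 1.98], [-2.84, 2.84]. Speed limits (rad/s): [2.79, 2.79, 3.14, 3.14, 3.14, 3.14, 3.14].

### API

Orientations are given as a unit quaternion [w, x, y, z].
In Python, from bench import bot gives the robot as it stands.
- The arm moves only by the shell command python3 -m jog 'ROWS' [OPENING] [FORCE]. ROWS is JSON, a list of rows, each an object with "slide": the shift along the tool's x, y, z as a fraction of full scale, a list of three; "spin": the turn about the tool's x as a fraction of full scale. In form: [{"slide": [dx, dy, dz], "spin": spin}, ...]. A call has 1 to 20 rows; each row shifts and turns the commanded pose from where the row before left it, along the tool's axes as they then stand; what a row does not reach is not made up. Full scale, the value 1, is 0.6 m for a shift and pi/2 rad for a turn. A row lasts 1/10 s, in which the tool goes at most 50 mm and 8.59 degrees, less where a joint would pass 70% of its speed; a pose out of reach is approached as far as the arm can. A call with a number of a shift or a turn outside -1 to 1 is refused whole. A call with a gripper value outside its range is refused whole. OPENING is the gripper command: -1 is fully open, 1 is shut, values between are in proportion, set as the call begins (- or left out, the last holds). The fingers move at their own pace and stop on an object; FORCE is the grip in N (left out, the last holds). Time passes only in rows, so rows that do not move let the fingers close. It gives the time, the measured TCP pose, the force and the opening at its end, in the units of the state.
- bot.state(): the state, without advancing time (a new reading comes with each control period).
- bot.capture(name): name is "scene" or "top" or "wrist"; returns a dict with "pixels" (384x512x3 uint8, blue, green, red), "mtx" (3x3 intrinsics, pixels), "T" (4x4, takes a point from camera to world coordinates). Camera axes: x right, y up, looking along -z (the intrinsics and any distortion apply to the point x, -y, -z); pixel columns grow to the right and rows downward; lengths in m; the calibration is good to about 2 mm. The wrist camera is an equidistant fisheye: a pixel r from the principal point sees the ray r / f radians off the axis. A picture is of the moment at which its call begins. There is no depth.
- bot.sign_off(): hands the job in, once; it reports no verdict.
The state is a dict: "t": time; "joints": joint angles; "joint_velocities": joint speeds; "joint_efforts": joint torques, N m; "tcp_pos": TCP position; "tcp_rot": TCP orientation; "ft_force": force on the tool from outside, world axes, zero at the start; "torque": the same for the moment, N m; "finger_gap": opening from 0.0 (shut) to 1.0 (fully open).
Only numpy, scipy, OpenCV 4.12 (cv2) and the standard library are available. Lean on these libraries where they do the work, as an engineer would, in place of code of your own. Each camera call takes 0.05 s, during which the arm holds its last target.

### The job

One of the three breakers under the clear lid of the grey power distributor is off. Press the middle of the lid's free edge to release its push latch and let the lid spring fully open, switch that breaker on like its two neighbours, then swing the lid down and press it once more until it stays latched. Work by feel: never load the box, its lid or its latch with more than 15 N, leave the other two breakers on and everything else lying where it is.

Things in the scene. Friction and masses are not known exactly. Their poses are not given: they have to be found in the camera images.
- case: grey portable power distributor, fixed on the bench: 220 mm deep (x), 340 mm wide (y), 120 mm high, three capped round outlets on its front (-x) face. Origin under its centre, z up; may stand turned. In its top is a recess, x -45 to +65 mm, y -80 to +80 mm, floor 90 mm above the bench, with three two-pole breakers side by side under a hinged lid
- lid (a joint): hinge angle of the lid, rad: 0 = latched shut (level), -0.034 = pressed onto its firm stop, 1.6 = fully open (just past upright). Plate 158 x 172 x 6 mm, about 0.2 kg, black frame, clear window, hinged on its far (+x) edge, free edge towards the robot. A damped spring opens it in about 3 s when the latch is free (1 to 1.5 N felt at the free edge)
- lid_press (a point): place to press: top face of the lid, middle of its free edge, 23 mm in from the edge, straight above the latch, 133 mm from the hinge axis, 3 mm outside the lid's mid-plane; 133.5 mm above the bench when latched. Moves with the lid. From latched it yields at about 5 N; some 4 mm of travel (6 to 7 N) trips the latch, just before the firm stop at 4.5 mm, where the force rises steeply
- latch (a point): mouth of the push-push latch in the case top, at (-58, 0, 120) mm in the case's frame. One press and letting go frees the lid. To relatch: swing the lid down (an ejector pin is met about 4 mm above the latched height), press it down to its firm stop, 4.5 mm below the latched height, let go: it rises to 0 and stays. Another press would free it again
- lid_hinge (a point): middle of the lid's hinge axis, at (+75, 0, 130.5) mm in the case's frame; the axis lies along the case's y; the lid's mid-plane passes through it and its free edge is 156 mm from it
- toggle1_tip (a point): tip of the black toggle of breaker 1: paddle 26 mm wide (case's y), 7 mm thick, tip 26 mm from its pivot, which lies along the case's y at x = +10 mm in the case, 94 mm above the bench; the white breaker nose around it is 95 mm above the bench. Breakers stand at y = -44, 0 and +44 mm in the case; which stands where varies
- toggle1 (a joint): angle of toggle 1 in rad: 0 = off, leaning towards the robot (-x of the case); 1.1 = on, leaning away (+x). It snaps over past the middle; about 3 N pushed near the tip switches it
- toggle2_tip (a point): tip of the black toggle of breaker 2: paddle 26 mm wide (case's y), 7 mm thick, tip 26 mm from its pivot, which lies along the case's y at x = +10 mm in the case, 94 mm above the bench; the white breaker nose around it is 95 mm above the bench. Breakers stand at y = -44, 0 and +44 mm in the case; which stands where varies
- toggle2 (a joint): angle of toggle 2 in rad: 0 = off, leaning towards the robot (-x of the case); 1.1 = on, leaning away (+x). It snaps over past the middle; about 3 N pushed near the tip switches it
- toggle3_tip (a point): tip of the black toggle of breaker 3: paddle 26 mm wide (case's y), 7 mm thick, tip 26 mm from its pivot, which lies along the case's y at x = +10 mm in the case, 94 mm above the bench; the white breaker nose around it is 95 mm above the bench. Breakers stand at y = -44, 0 and +44 mm in the case; which stands where varies
- toggle3 (a joint): angle of toggle 3 in rad: 0 = off, leaning towards the robot (-x of the case); 1.1 = on, leaning away (+x). It snaps over past the middle; about 3 N pushed near the tip switches it
- tape_roll: roll of black insulating tape, 60 mm across, 19 mm high, lying on the left margin of the case top, near its front; origin under its centre
- socket_tester: grey socket tester, 60 x 40 x 28 mm, lying on the right margin of the case top; origin under its centre
- screwdriver: screwdriver about 200 mm long lying on the bench to the right of the case
- wrench: steel spanner about 170 mm long lying on the bench to the left of the case
- spare_breaker: loose white spare breaker, 84 x 36 x 78 mm, standing on the left margin of the case top, behind the tape; origin under its centre
- spray_can: aluminium spray can, 56 mm across, 160 mm high, at the right; origin under its centre

How it is judged:
On the way, in this order (a step that is already met when the one before it is completed fails the run):
1. the latch is freed and the lid has swung open (hinge above 1.4 rad) (value of joint lid above 1.4 rad), for 0.2 s.
2. the breaker that was off is on (toggle above 1.0 rad) (value of joint each of toggle1, lid above 1 rad), for 0.2 s.
At the end, for the whole second after the job is handed in: The lid rests latched shut by itself (hinge within 0.015 rad of 0, at rest; an unlatched lid springs open) and all three breakers are on (toggles above 1.0 rad) (value of joint lid between -0.015 and 0.015 rad and velocity of joint lid between -0.02 and 0.02 rad/s and value of joint each of toggle1, toggle2, toggle3 above 1 rad); the robot touches nothing.
It fails at once if the distributor, its lid or its latch is loaded with more than 15 N (contact force between case and the fingers above 15 N or contact force between case and the arm above 15 N).
It fails at once if a breaker that was on is switched off (toggle below 0.6 rad) (value of joint any of toggle2, toggle3 below 0.6 rad).
It fails at once if something lying about is moved by more than 20 mm (distance of any of tape_roll, socket_tester, screwdriver, wrench, spare_breaker, spray_can from where it was at the start of the episode above 0.02 m).
It also fails if it takes over 72 s, if anything falls off the work surface, if the arm or the gripper's body presses on something with over 40 N, if the wrist force passes 120 N, or if a joint passes its speed limit or range.

## Working session

There is one attempt and no reset: what is moved stays moved. The work goes in short steps, Python scripts to look and compute and a shell command to move; the robot and the scene stay as the last step left them, time stands still between calls to the robot, and variables do not carry over. Pictures are saved under pics/ and viewed, and the job is handed in when it is done.

```bash
ls; mkdir -p pics
python3 - <<'E'
from bench import bot
import cv2,json
s=bot.state();print({k:s[k] for k in ('t','tcp_pos','tcp_rot','ft_force','finger_gap')})
for n in('scene','top','wrist'):
    c=bot.capture(n);cv2.imwrite(f'pics/{n}0.png',c['pixels']);print(n,c['mtx'],c['T'],[k for k in c])
E
```

```text
pics
{'t': 0.0, 'tcp_pos': array([0.1935973 , 0.61970627, 0.22850735]), 'tcp_rot': array([ 0.69889548,  0.10574277,  0.69914458, -0.10751949]), 'ft_force': array([ 0.1773958 , -0.35077847, -0.18901431]), 'finger_gap': 1.0014806490941603}
scene [[408.59287604   0.         253.14901869]
 [  0.         408.59287604 186.56004232]
 [  0.           0.           1.        ]] [[-0.68161673 -0.62583703  0.37911297  1.01422091]
 [ 0.73168374 -0.57863366  0.36030819  0.37707753]
 [-0.00612668  0.52298288  0.85232116  1.17283752]
 [ 0.          0.          0.          1.        ]] ['pixels', 'mtx', 'T']
top [[435.47792215   0.         250.00153625]
 [  0.         435.47792215 186.83561366]
 [  0.           0.           1.        ]] [[-3.89929007e-03  9.85667618e-01 -1.68653914e-01  3.16309412e-01]
 [-9.99990502e-01 -4.17185785e-03 -1.26182755e-03 -8.37478048e-02]
 [-1.94734271e-03  1.68647392e-01  9.85674523e-01  1.53855542e+00]
 [ 0.00000000e+00  0.00000000e+00  0.00000000e+00  1.00000000e+00]] ['pixels', 'mtx', 'T']
wrist [[297.31863964   0.         253.49097444]
 [  0.         297.31863964 189.62491175]
 [  0.           0.           1.        ]] [[ 0.29704193 -0.92209265 -0.24801458  0.12543043]
 [ 0.95486149  0.2862013   0.07955092  0.64088272]
 [-0.00237123 -0.26044953  0.96548455  0.38286871]
 [ 0.          0.          0.          1.        ]] ['pixels', 'mtx', 'T']
```

View pics/scene0.png

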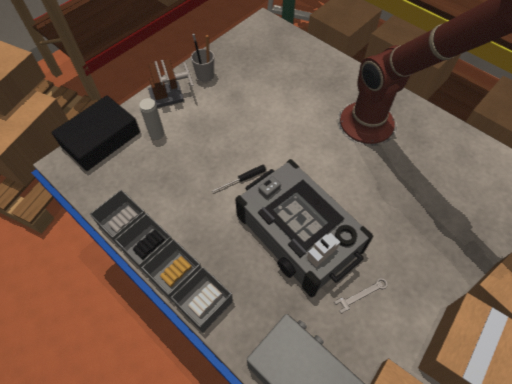

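View pics/top0.png

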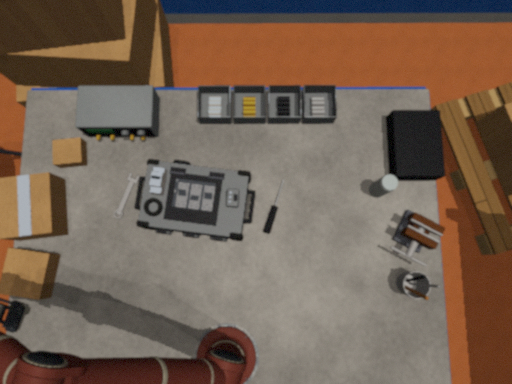

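View pics/wrist0.png

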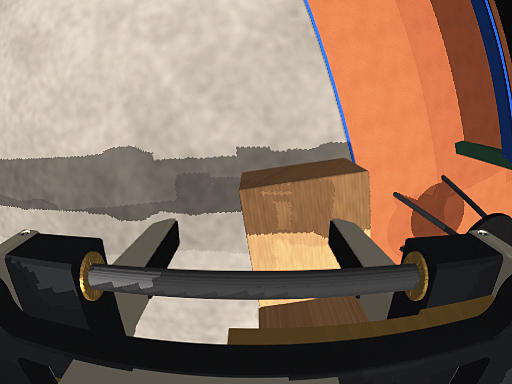

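Run:
```python
import cv2
a=cv2.imread('pics/top0.png')[150:250,110:290];cv2.imwrite('pics/topz.png',cv2.resize(a,None,fx=4.4,fy=4.4,interpolation=cv2.INTER_CUBIC))
a=cv2.imread('pics/scene0.png')[150:305,225:385];cv2.imwrite('pics/scenez.png',cv2.resize(a,None,fx=3.8,fy=3.8,interpolation=cv2.INTER_CUBIC))
```

```text
(no output)
```

View pics/topz.png

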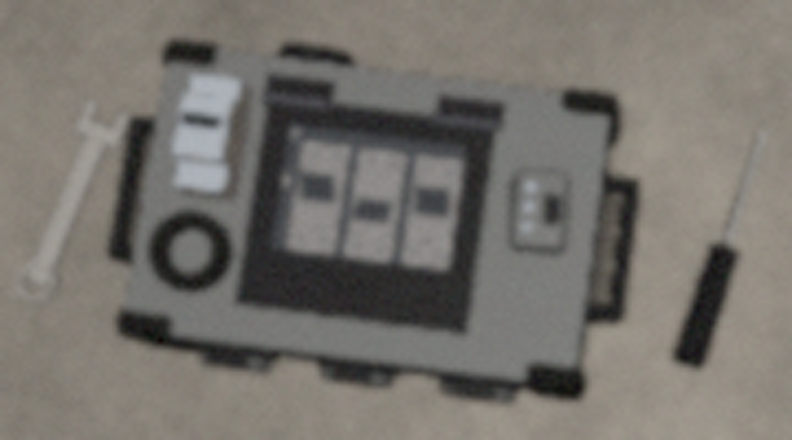

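View pics/scenez.png

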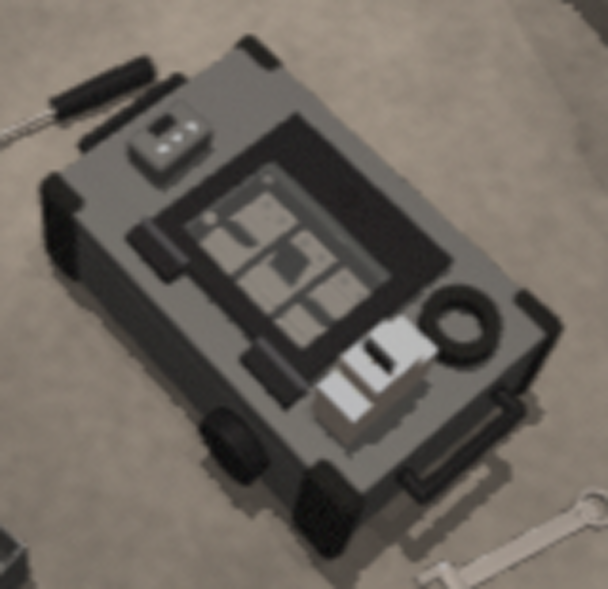

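```bash
cat > h.py <<'E'
import numpy as np,cv2
def ray(c,p):
    K=c['mtx'];d=np.array([(p[0]-K[0,2])/K[0,0],-(p[1]-K[1,2])/K[1,1],-1.]);return c['T'][:3,3],c['T'][:3,:3]@d
def toplane(c,p,z):
    o,d=ray(c,p);return o+d*(z-o[2])/d[2]
def proj(c,P):
    q=c['T'][:3,:3].T@(np.asarray(P)-c['T'][:3,3]);K=c['mtx'];return np.array([K[0,0]*q[0]/-q[2]+K[0,2],K[1,1]*q[1]/q[2]+K[1,2]])
E
python3 - <<'E'
from h import *
from bench import bot
for n,pt,box in (('top',(168,217),(150,250,110,290)),('scene',(325,205),(150,305,225,385))):
    c=bot.capture(n);g=c['pixels'].max(2)
    for th in(60,70,80):
        m=(g<th).astype(np.uint8)
        k,lab,st,_=cv2.connectedComponentsWithStats(m,connectivity=4)
        l=[i for i in range(1,k) if st[i,0]<=pt[0]<=st[i,0]+st[i,2] and st[i,1]<=pt[1]<=st[i,1]+st[i,3] and st[i,4]>200]
        for i in l:
            if st[i,4]>20000: continue
            cn=max(cv2.findContours((lab==i).astype(np.uint8),0,2)[0],key=cv2.contourArea)
            w=np.array([toplane(c,p[0],.1335)[:2] for p in cn],np.float32)
            r=cv2.minAreaRect(w);print(n,th,st[i],r)
            print(cv2.boxPoints(r))
E
```

```text
top 60 [ 164  173   58   52 1113] ((0.5207129716873169, 0.10470490157604218), (0.1667800098657608, 0.15266579389572144), 82.4102554321289)
[[0.43403473 0.03212743]
 [0.5853631  0.01196349]
 [0.60739124 0.17728236]
 [0.45606285 0.19744632]]
top 70 [ 164  168   58   57 1323] ((0.5285617709159851, 0.10463380813598633), (0.17061135172843933, 0.17113016545772552), 82.43213653564453)
[[0.43250722 0.03134014]
 [0.60214674 0.00880223]
 [0.6246163  0.17792746]
 [0.4549768  0.20046538]]
top 80 [ 164  167   60   59 1562] ((0.5284032821655273, 0.10308154672384262), (0.1753937005996704, 0.1727408617734909), 82.23106384277344)
[[0.4309709  0.02786506]
 [0.60212624 0.00451422]
 [0.62583566 0.17829803]
 [0.45468032 0.20164886]]
scene 60 [ 258  180   86   78 1742] ((0.531684398651123, 0.1045658215880394), (0.1795668601989746, 0.17750215530395508), 82.585205078125)
[[0.43208876 0.02698664]
 [0.6081066  0.0040797 ]
 [0.63128006 0.182145  ]
 [0.45526218 0.20505194]]
scene 60 [ 236  196  137  102 2211] ((0.6217789053916931, 0.15423613786697388), (0.23478002846240997, 0.39911365509033203), 26.607063293457
[... 404 characters left out ...]
557319641, 0.15513016283512115), (0.23858077824115753, 0.39903491735458374), 26.978181838989258)
[[ 0.42525542  0.27881977]
 [ 0.60627806 -0.0767919 ]
 [ 0.8188963   0.03144056]
 [ 0.63787365  0.38705224]]
scene 80 [ 258  180   86   78 2333] ((0.5310278534889221, 0.10401514172554016), (0.1820271760225296, 0.17964006960391998), 82.59517669677734)
[[0.43022713 0.0253365 ]
 [0.6083691  0.00218466]
 [0.63182855 0.18269378]
 [0.4536866  0.20584562]]
scene 80 [ 236  196  137  104 2816] ((0.6237039566040039, 0.15642422437667847), (0.24346348643302917, 0.3993905186653137), 27.099519729614258)
[[ 0.42436767  0.2787429 ]
 [ 0.606305   -0.07680119]
 [ 0.82304025  0.03410554]
 [ 0.6411029   0.38964963]]
```

```bash
cat >> h.py <<'E'
YAW=-0.1325; O=np.array([.5248,.1050,0])
def case(x,y,z): 
    c,s=np.cos(YAW),np.sin(YAW);return O+np.array([c*x-s*y,s*x+c*y,z])/1000
def uncase(P):
    c,s=np.cos(YAW),np.sin(YAW);d=(np.asarray(P)-O)*1000;return np.array([c*d[0]+s*d[1],-s*d[0]+c*d[1],d[2]])
from scipy.spatial.transform import Rotation as Rn
def toolR(s): q=s['tcp_rot'];return Rn.from_quat([q[1],q[2],q[3],q[0]]).as_matrix()
def need(s,P,full=.6):
    "tool-frame shift (fraction) to reach world P, TCP; and spin to align tool y with case y"
    R=toolR(s);d=R.T@(np.asarray(P)-s['tcp_pos'])
    cy=np.array([-np.sin(YAW),np.cos(YAW),0]);v=R.T@cy
    a=np.arctan2(v[2],v[1]);a=(a+np.pi/2)%np.pi-np.pi/2
    print('R',R.round(3).tolist());print('shift frac',(d/full).round(4),'mm',(d*1000).round(1),'spin rad',a.round(3),'frac',(a/(np.pi/2)).round(3))
E
python3 - <<'E'
from h import *
from bench import bot
s=bot.state()
vis=[]
for n in('top','scene'):
    c=bot.capture(n);im=cv2.resize(c['pixels'],None,fx=4,fy=4,interpolation=cv2.INTER_CUBIC)
    for P in [(x,y,120) for x in(-110,110) for y in(-170,170)]+[(x,y,133.5) for x in(-81,) for y in(-86,86)]+[(-58,0,133.5),(75,0,133)]:
        p=proj(c,case(*P));cv2.circle(im,tuple(int(v) for v in (p*4+2)),4,(0,0,255),1)
    vis.append(im[600:1000,440:1160] if n=='top' else im[600:1200,900:1560]);cv2.imwrite(f'pics/ov_{n}.png',vis[-1])
    if n=='top':
        for q in((185,80),(240,80),(175,190),(230,190)): print('spare',uncase(toplane(c,(q[0]/4.4+110,q[1]/4.4+150),.198)))
need(s,case(-58,0,250))
print(case(-58,0,144.5),case(-58,0,250))
E
```

```text
spare [ 65.04721445 130.79674193 198.        ]
spare [ 70.07861114  91.75967733 198.        ]
spare [-14.44918008 124.61491476 198.        ]
spare [ -9.4625502   85.96043629 198.        ]
R [[-0.0, 0.298, 0.955], [-0.001, 0.955, -0.298], [-1.0, -0.001, -0.0]]
shift frac [-0.0341 -0.6714  0.6874] mm [ -20.4 -402.8  412.5] spin rad -0.17 frac -0.108
[0.46730839 0.11266253 0.1445    ] [0.46730839 0.11266253 0.25      ]
```

View pics/ov_top.png

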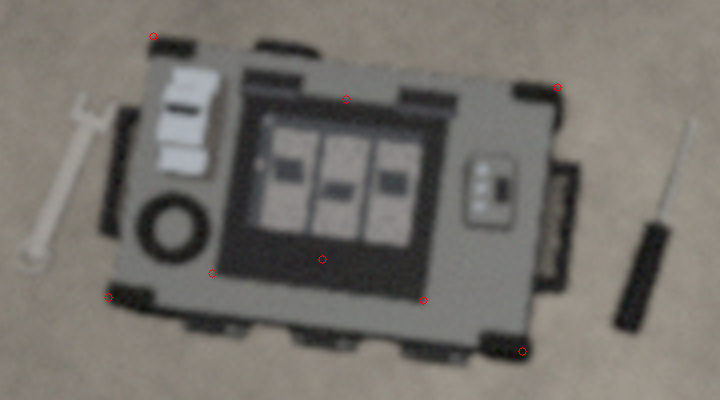

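View pics/ov_scene.png

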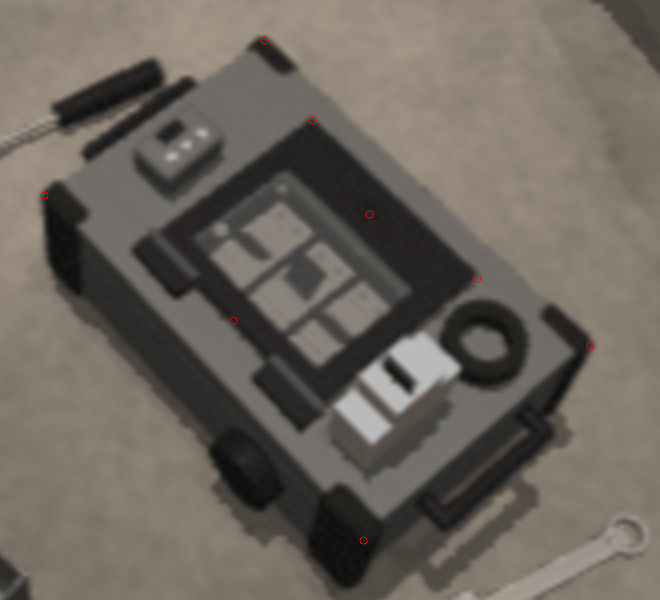

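```bash
sed -i 's/O=np.array(\[.5248,.1050,0\])/O=np.array([.5255,.1028,0])/' h.py
python3 -m jog '[{"slide":[-0.06,0,0],"spin":0},{"slide":[-0.04,-0.02,0.02],"spin":0},{"slide":[0,-0.05,0.05],"spin":0},{"slide":[0,-0.05,0.05],"spin":0},{"slide":[0,-0.05,0.05],"spin":0},{"slide":[0,-0.05,0.05],"spin":0},{"slide":[0,-0.05,0.05],"spin":0},{"slide":[0,-0.05,0.05],"spin":0},{"slide":[0,-0.05,0.05],"spin":0},{"slide":[0,-0.05,0.05],"spin":0},{"slide":[0,-0.05,0.05],"spin":0},{"slide":[0,-0.05,0.05],"spin":0},{"slide":[0,-0.05,0.05],"spin":0},{"slide":[0,-0.05,0.05],"spin":-0.05},{"slide":[0,-0.05,0.05],"spin":-0.058},{"slide":[0,0,0],"spin":0},{"slide":[0,0,0],"spin":0}]' 1 20
python3 - <<'E'
from h import *
from bench import bot
s=bot.state();need(s,case(-58,0,170))
print(uncase(s['tcp_pos']))
c=bot.capture('wrist');cv2.imwrite('pics/w1.png',c['pixels'])
E
```

```text
t: 2.05
tcp_pos: [0.4608, 0.1177, 0.2897]
tcp_rot: [0.705, 0.048, 0.706, -0.048]
ft_force: [-0.9, -0.2, 0.3]
finger_gap: 0.003
R [[-0.0, 0.136, 0.991], [0.0, 0.991, -0.136], [-1.0, 0.0, -0.0]]
shift frac [ 0.1994 -0.0104  0.0136] mm [119.7  -6.2   8.2] spin rad -0.004 frac -0.003
[-66.10927136   6.22104554 289.67174635]
```

View pics/w1.png

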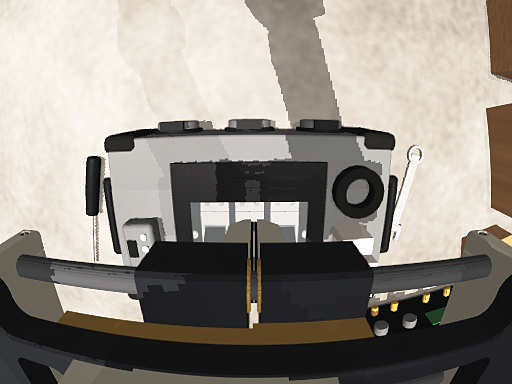

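```bash
cat >> h.py <<'E'
def fray(c,p):
    K=c['mtx'];u=np.array([(p[0]-K[0,2])/K[0,0],(p[1]-K[1,2])/K[1,1]]);r=np.hypot(*u);d=np.array([u[0]/r*np.sin(r),-u[1]/r*np.sin(r),-np.cos(r)])
    return c['T'][:3,3],c['T'][:3,:3]@d
def fplane(c,p,z):
    o,d=fray(c,p);return o+d*(z-o[2])/d[2]
E
python3 - <<'E'
from h import *
from bench import bot
c=bot.capture('wrist')
for p in ((171,163),(327,163)):print(uncase(fplane(c,p,.1335)))
for p in ((107,137),(393,137)):print(uncase(fplane(c,p,.120)))
E
```

```text
[-84.65598208 -82.53261724 133.5       ]
[-84.52563947  86.45109661 133.5       ]
[-115.47043947 -166.06395632  120.        ]
[-115.02259381  170.63010385  120.        ]
```

```bash
sed -i 's/O=np.array(\[.5255,.1028,0\])/O=np.array([.5237,.1041,0])/' h.py
python3 -m jog '[{"slide":[0.06,-0.008,0.010],"spin":0},{"slide":[0.07,0,0],"spin":0},{"slide":[0.06,0,0],"spin":0},{"slide":[0.035,0,0],"spin":0},{"slide":[0,0,0],"spin":0},{"slide":[0,0,0],"spin":0}]' 1 20
python3 - <<'E'
from h import *
from bench import bot
s=bot.state();need(s,case(-58,0,144.5));print(s['ft_force'])
E
```

```text
t: 2.75
tcp_pos: [0.4658, 0.1143, 0.1551]
tcp_rot: [0.706, 0.046, 0.706, -0.046]
ft_force: [0.3, -0.1, -0.9]
finger_gap: 0.001
R [[0.0, 0.13, 0.991], [0.001, 0.991, -0.13], [-1.0, 0.001, 0.0]]
shift frac [ 0.0176 -0.0042  0.0012] mm [10.6 -2.5  0.7] spin rad 0.002 frac 0.001
[ 0.27478412 -0.08656393 -0.89327335]
```

```bash
python3 -m jog '[{"slide":[0.010,-0.004,0.001],"spin":0},{"slide":[0.004,0,0],"spin":0},{"slide":[0.001,0,0],"spin":0},{"slide":[0,0,0],"spin":0}]'
python3 -m jog '[{"slide":[0.001,0,0],"spin":0},{"slide":[0.001,0,0],"spin":0},{"slide":[0,0,0],"spin":0}]'
python3 -m jog '[{"slide":[0.001,0,0],"spin":0},{"slide":[0.001,0,0],"spin":0},{"slide":[0,0,0],"spin":0}]'
```

```text
t: 3.15
tcp_pos: [0.4663, 0.1105, 0.146]
tcp_rot: [0.706, 0.047, 0.705, -0.047]
ft_force: [-0.1, -0.1, 0.9]
finger_gap: 0.003
t: 3.45
tcp_pos: [0.4663, 0.1105, 0.1447]
tcp_rot: [0.706, 0.047, 0.705, -0.047]
ft_force: [0.2, -0.5, 1.6]
finger_gap: 0.004
t: 3.75
tcp_pos: [0.4663, 0.1105, 0.1437]
tcp_rot: [0.706, 0.047, 0.705, -0.047]
ft_force: [-0.9, -0.2, 6.6]
finger_gap: 0.003
```

```bash
python3 -m jog '[{"slide":[0.001,0,0],"spin":0},{"slide":[0.001,0,0],"spin":0},{"slide":[0,0,0],"spin":0}]'
python3 -m jog '[{"slide":[0.001,0,0],"spin":0},{"slide":[0.001,0,0],"spin":0},{"slide":[0,0,0],"spin":0}]'
python3 -m jog '[{"slide":[0.001,0,0],"spin":0},{"slide":[0,0,0],"spin":0}]'
```

```text
t: 4.05
tcp_pos: [0.4663, 0.1105, 0.1426]
tcp_rot: [0.706, 0.047, 0.705, -0.047]
ft_force: [-1.3, 0.1, 5.7]
finger_gap: 0.007
t: 4.35
tcp_pos: [0.4663, 0.1105, 0.1415]
tcp_rot: [0.706, 0.047, 0.705, -0.047]
ft_force: [-1.9, -0.3, 6.1]
finger_gap: 0.005
t: 4.55
tcp_pos: [0.4663, 0.1105, 0.1409]
tcp_rot: [0.706, 0.047, 0.705, -0.047]
ft_force: [-1.6, 0.5, 7.6]
finger_gap: 0.008
```

```bash
python3 -m jog '[{"slide":[0.0006,0,0],"spin":0},{"slide":[0,0,0],"spin":0}]'
python3 -m jog '[{"slide":[0.0005,0,0],"spin":0},{"slide":[0,0,0],"spin":0}]'
```

```text
t: 4.75
tcp_pos: [0.4663, 0.1105, 0.1406]
tcp_rot: [0.706, 0.047, 0.705, -0.047]
ft_force: [-1.4, 0.9, 7.3]
finger_gap: 0.006
t: 4.95
tcp_pos: [0.4663, 0.1105, 0.1404]
tcp_rot: [0.706, 0.047, 0.705, -0.047]
ft_force: [-1.6, -0.5, 8.3]
finger_gap: 0.009
```

```bash
python3 -m jog '[{"slide":[0.0005,0,0],"spin":0},{"slide":[0,0,0],"spin":0}]'
```

```text
t: 5.15
tcp_pos: [0.4663, 0.1105, 0.1403]
tcp_rot: [0.706, 0.047, 0.705, -0.047]
ft_force: [-2.7, -0.8, 9.2]
finger_gap: 0.003
```

```bash
python3 -m jog '[{"slide":[-0.004,0,0],"spin":0},{"slide":[-0.01,0,0],"spin":0},{"slide":[-0.04,0,0],"spin":0},{"slide":[-0.08,0,0],"spin":0},{"slide":[-0.08,0,0],"spin":0},{"slide":[-0.07,0,0],"spin":0},{"slide":[0,0,0],"spin":0},{"slide":[0,0,0],"spin":0},{"slide":[0,0,0],"spin":0}]'
python3 - <<'E'
from h import *
from bench import bot
c=bot.capture('wrist');cv2.imwrite('pics/w2.png',c['pixels'])
c=bot.capture('scene');cv2.imwrite('pics/s2.png',cv2.resize(c['pixels'][120:320,200:400],None,fx=3,fy=3))
E
```

```text
t: 6.05
tcp_pos: [0.4651, 0.1103, 0.3082]
tcp_rot: [0.704, 0.047, 0.707, -0.047]
ft_force: [0.4, 0.8, -0.5]
finger_gap: 0.007
```

View pics/w2.png

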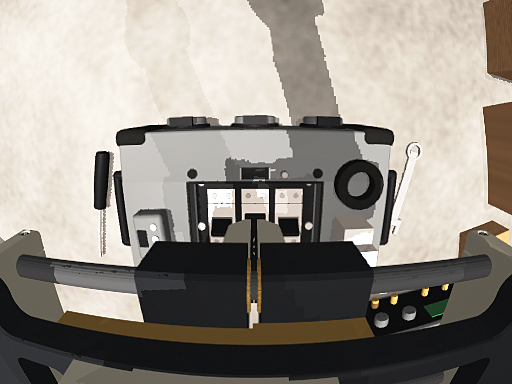

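View pics/s2.png

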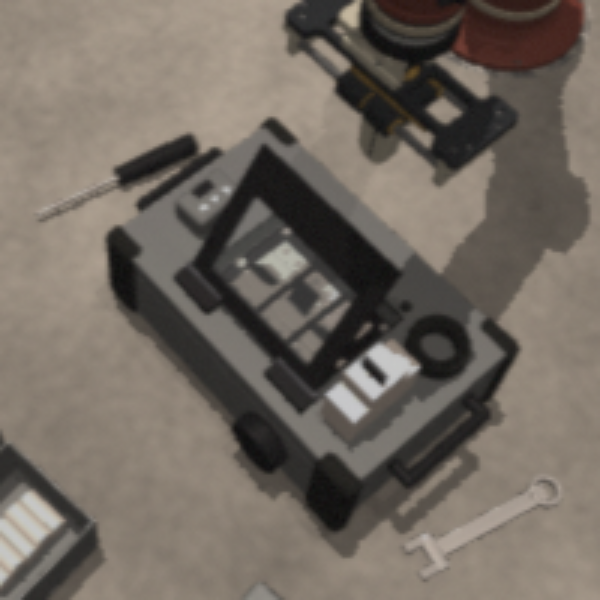

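```bash
python3 -m jog '[{"slide":[0,0,0],"spin":0},{"slide":[0,0,0],"spin":0},{"slide":[0,0,0],"spin":0},{"slide":[0,0,0],"spin":0},{"slide":[0,0,0],"spin":0},{"slide":[0,0,0],"spin":0},{"slide":[0,0,0],"spin":0},{"slide":[0,0,0],"spin":0},{"slide":[0,0,0],"spin":0},{"slide":[0,0,0],"spin":0},{"slide":[0,0,0],"spin":0},{"slide":[0,0,0],"spin":0},{"slide":[0,0,0],"spin":0},{"slide":[0,0,0],"spin":0},{"slide":[0,0,0],"spin":0},{"slide":[0,0,0],"spin":0},{"slide":[0,0,0],"spin":0},{"slide":[0,0,0],"spin":0},{"slide":[0,0,0],"spin":0},{"slide":[0,0,0],"spin":0}]'
python3 -m jog '[{"slide":[0,0,0],"spin":0},{"slide":[0,0,0],"spin":0},{"slide":[0,0,0],"spin":0},{"slide":[0,0,0],"spin":0},{"slide":[0,0,0],"spin":0},{"slide":[0,0,0],"spin":0},{"slide":[0,0,0],"spin":0},{"slide":[0,0,0],"spin":0},{"slide":[0,0,0],"spin":0},{"slide":[0,0,0],"spin":0}]'
python3 - <<'E'
from h import *
from bench import bot
c=bot.capture('scene');cv2.imwrite('pics/s3.png',cv2.resize(c['pixels'][120:320,200:400],None,fx=3,fy=3))
c=bot.capture('wrist');cv2.imwrite('pics/w3.png',cv2.resize(c['pixels'][100:260,90:420],None,fx=2.4,fy=2.4))
s=bot.state();need(s,case(-26,-11,140))
E
```

```text
t: 8.15
tcp_pos: [0.4661, 0.1105, 0.3097]
tcp_rot: [0.705, 0.047, 0.706, -0.047]
ft_force: [-0.4, 0.1, 0.5]
finger_gap: 0.009
t: 9.15
tcp_pos: [0.4661, 0.1105, 0.3097]
tcp_rot: [0.706, 0.047, 0.706, -0.047]
ft_force: [0.5, -0.0, 0.2]
finger_gap: 0.005
R [[-0.0, 0.133, 0.991], [-0.0, 0.991, -0.133], [-1.0, -0.0, -0.0]]
shift frac [ 0.2828 -0.0161  0.0532] mm [169.7  -9.7  31.9] spin rad -0.001 frac -0.0
```

View pics/s3.png

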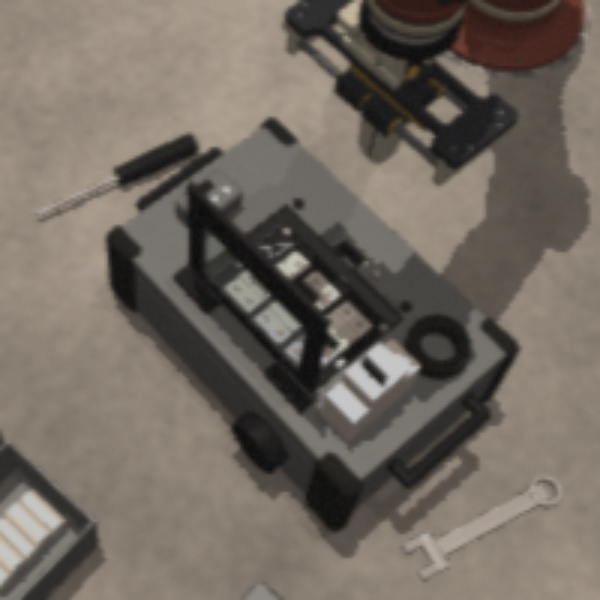

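View pics/w3.png

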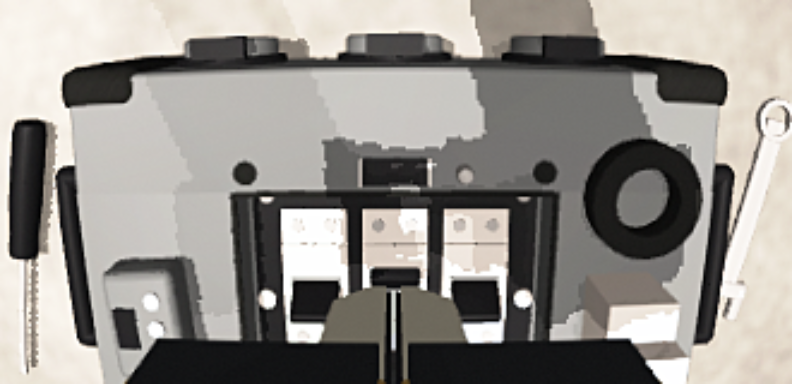

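```bash
python3 -m jog '[{"slide":[0.05,-0.008,0.026],"spin":0},{"slide":[0.07,-0.008,0.027],"spin":0},{"slide":[0.075,0,0],"spin":0},{"slide":[0.065,0,0],"spin":0},{"slide":[0.022,0,0],"spin":0},{"slide":[0,0,0],"spin":0},{"slide":[0,0,0],"spin":0}]'
python3 - <<'E'
from h import *
from bench import bot
c=bot.capture('wrist');cv2.imwrite('pics/w4.png',c['pixels'])
s=bot.state();need(s,case(-26,-11,123));print(s['ft_force'])
c['T'][:3,3]
E
```

```text
t: 9.95
tcp_pos: [0.497, 0.0968, 0.1409]
tcp_rot: [0.706, 0.047, 0.705, -0.047]
ft_force: [0.6, 0.3, -0.6]
finger_gap: 0.008
R [[0.002, 0.133, 0.991], [0.0, 0.991, -0.133], [-1.0, 0.001, 0.002]]
shift frac [ 0.0309 -0.0007 -0.0015] mm [18.5 -0.4 -0.9] spin rad -0.001 frac -0.0
[ 0.28467982 -0.17570178  0.64276217]
```

View pics/w4.png

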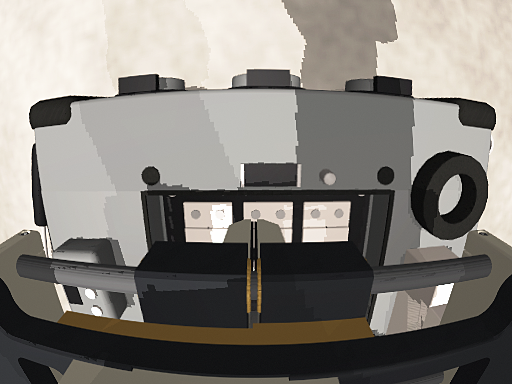

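```bash
python3 -m jog '[{"slide":[0.016,0,0],"spin":0},{"slide":[0.0145,0,0],"spin":0},{"slide":[0,0,0],"spin":0},{"slide":[0,0,0],"spin":0}]'
python3 -m jog '[{"slide":[0,0,0.008],"spin":0},{"slide":[0,0,0.006],"spin":0},{"slide":[0,0,0.004],"spin":0},{"slide":[0,0,0],"spin":0}]'
```

```text
t: 10.4
tcp_pos: [0.4962, 0.0967, 0.122]
tcp_rot: [0.705, 0.047, 0.706, -0.047]
ft_force: [-0.2, 0.1, 0.3]
finger_gap: 0.002
t: 10.8
tcp_pos: [0.5067, 0.0953, 0.1222]
tcp_rot: [0.705, 0.047, 0.706, -0.047]
ft_force: [-2.4, 0.5, 1.7]
finger_gap: 0.004
```

```bash
python3 -m jog '[{"slide":[0,0,0.004],"spin":0},{"slide":[0,0,0.003],"spin":0},{"slide":[0,0,0],"spin":0}]'
python3 -m jog '[{"slide":[0,0,0.004],"spin":0},{"slide":[0,0,0.003],"spin":0},{"slide":[0,0,0],"spin":0}]'
python3 -m jog '[{"slide":[0,0,0.004],"spin":0},{"slide":[0,0,0.003],"spin":0},{"slide":[0,0,0],"spin":0}]'
```

```text
t: 11.1
tcp_pos: [0.5099, 0.0948, 0.122]
tcp_rot: [0.704, 0.047, 0.707, -0.047]
ft_force: [-4.5, -0.0, 3.4]
finger_gap: 0.002
t: 11.4
tcp_pos: [0.513, 0.0943, 0.1219]
tcp_rot: [0.704, 0.047, 0.707, -0.047]
ft_force: [-6.8, 0.2, 5.7]
finger_gap: 0.004
t: 11.7
tcp_pos: [0.5217, 0.0934, 0.1225]
tcp_rot: [0.707, 0.047, 0.704, -0.047]
ft_force: [0.0, -0.2, -0.3]
finger_gap: 0.004
```

```bash
python3 -m jog '[{"slide":[0,0,-0.015],"spin":0},{"slide":[-0.03,0,-0.02],"spin":0},{"slide":[-0.07,0,-0.02],"spin":0},{"slide":[-0.08,0,-0.01],"spin":0},{"slide":[-0.08,0,0],"spin":0},{"slide":[-0.08,0,0],"spin":0},{"slide":[-0.01,0,0],"spin":0},{"slide":[0,0,0],"spin":0},{"slide":[0,0,0],"spin":0}]'
python3 - <<'E'
from h import *
from bench import bot
c=bot.capture('scene');cv2.imwrite('pics/s5.png',cv2.resize(c['pixels'][120:320,200:400],None,fx=3,fy=3))
c=bot.capture('wrist');cv2.imwrite('pics/w5.png',cv2.resize(c['pixels'][100:260,90:420],None,fx=2.4,fy=2.4))
s=bot.state();print(uncase(s['tcp_pos']))
E
```

```text
t: 12.6
tcp_pos: [0.4799, 0.0987, 0.3307]
tcp_rot: [0.705, 0.047, 0.706, -0.047]
ft_force: [0.2, 0.6, -0.3]
finger_gap: 0.005
[-42.76248951 -11.21310103 330.13377822]
```

View pics/s5.png

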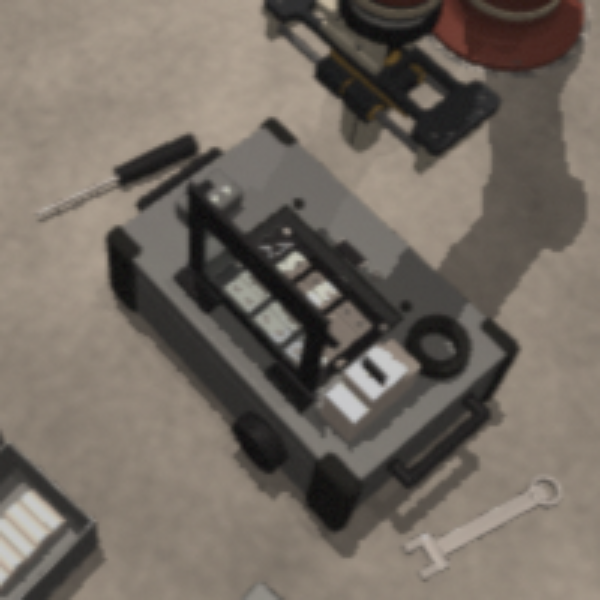

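View pics/w5.png

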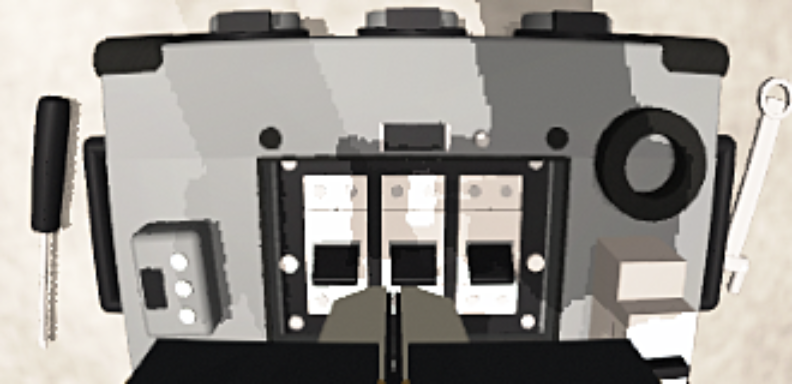

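```bash
python3 -m jog '[{"slide":[-0.03,0.01,0.04],"spin":0},{"slide":[0,0.01,0.07],"spin":0},{"slide":[0,0,0.07],"spin":0},{"slide":[0,0,0.07],"spin":0},{"slide":[0,0,0.03],"spin":0},{"slide":[0,0,0],"spin":0},{"slide":[0,0,0],"spin":0}]'
python3 - <<'E'
from h import *
from bench import bot
c=bot.capture('scene');cv2.imwrite('pics/s6.png',cv2.resize(c['pixels'][100:300,200:400],None,fx=3,fy=3))
s=bot.state();print(uncase(s['tcp_pos']));need(s,case(125,0,267))
E
```

```text
t: 13.4
tcp_pos: [0.6483, 0.0885, 0.3481]
tcp_rot: [0.704, 0.047, 0.707, -0.047]
ft_force: [0.6, -0.0, -0.1]
finger_gap: 0.004
[125.27177047   1.23242419 349.01788089]
R [[-0.003, 0.132, 0.991], [0.0, 0.991, -0.132], [-1.0, -0.0, -0.003]]
shift frac [ 1.367e-01 -2.000e-03 -1.000e-04] mm [82.  -1.2 -0. ] spin rad -0.0 frac -0.0
```

View pics/s6.png

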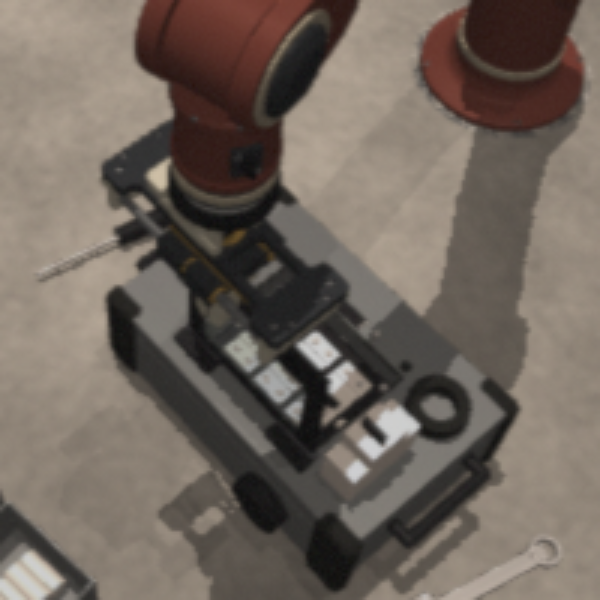

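```bash
python3 -m jog '[{"slide":[0.06,0,0],"spin":0},{"slide":[0.05,0,0],"spin":0},{"slide":[0.02,0,-0.02],"spin":0},{"slide":[0,0,-0.02],"spin":0},{"slide":[0,0,-0.008],"spin":0},{"slide":[0,0,0],"spin":0}]'
python3 -m jog '[{"slide":[0,0,-0.006],"spin":0},{"slide":[0,0,-0.006],"spin":0},{"slide":[0,0,0],"spin":0}]'
python3 - <<'E'
from h import *
from bench import bot
s=bot.state();print(uncase(s['tcp_pos']))
E
```

```text
t: 14.05
tcp_pos: [0.6197, 0.0929, 0.2733]
tcp_rot: [0.706, 0.047, 0.705, -0.046]
ft_force: [1.1, 0.2, 0.3]
finger_gap: 0.004
t: 14.35
tcp_pos: [0.6134, 0.0932, 0.2726]
tcp_rot: [0.706, 0.047, 0.705, -0.047]
ft_force: [-0.5, 0.8, -0.4]
finger_gap: 0.001
[ 90.38374088   1.01107464 272.596708  ]
```

```bash
python3 -m jog '[{"slide":[0,0,-0.01],"spin":0},{"slide":[0,0,-0.01],"spin":0},{"slide":[0,0,0],"spin":0}]'
python3 - <<'E'
from h import *
from bench import bot
c=bot.capture('scene');cv2.imwrite('pics/s7.png',cv2.resize(c['pixels'][120:280,240:400],None,fx=3.7,fy=3.7))
c=bot.capture('wrist');cv2.imwrite('pics/w7.png',c['pixels'])
s=bot.state();print(uncase(s['tcp_pos']))
E
```

```text
t: 14.65
tcp_pos: [0.6008, 0.0948, 0.2724]
tcp_rot: [0.705, 0.047, 0.706, -0.047]
ft_force: [1.2, -1.5, 0.7]
finger_gap: 0.005
[ 78.28551662   0.93198581 272.37966903]
```

View pics/w7.png

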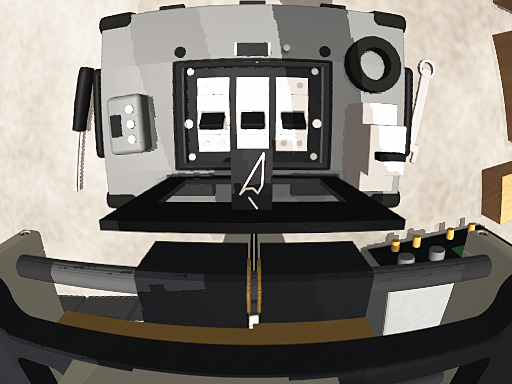

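Run:
```python
import numpy as np
th=np.linspace(1.515,0.115,21);R=np.linspace(131,139,21)
x=75-R*np.cos(th)+3*np.sin(th)+7.5;z=130.5+R*np.sin(th)+3*np.cos(th)+11
print(x[0],z[0],x[-1],z[-1])
print(np.c_[-np.diff(z)/600,np.diff(x)/600].round(4).tolist())
```

```text
78.18980456435978 272.4634384677899 -55.237634954495014 160.42997403966191
[[0.0004, -0.0153], [0.0015, -0.0153], [0.0025, -0.0152], [0.0036, -0.0151], [0.0047, -0.0148], [0.0057, -0.0145], [0.0067, -0.0141], [0.0077, -0.0136], [0.0087, -0.0131], [0.0096, -0.0125], [0.0105, -0.0118], [0.0113, -0.0111], [0.0121, -0.0103], [0.0128, -0.0094], [0.0135, -0.0085], [0.0141, -0.0076], [0.0147, -0.0066], [0.0151, -0.0056], [0.0155, -0.0045], [0.0159, -0.0034]]
```

```bash
python3 -m jog '[{"slide":[0.0004,0,-0.015],"spin":0},{"slide":[0.0015,0,-0.015],"spin":0},{"slide":[0.0025,0,-0.015],"spin":0},{"slide":[0.0036,0,-0.015],"spin":0}]'
python3 -m jog '[{"slide":[0.0047,0,-0.0148],"spin":0},{"slide":[0.0057,0,-0.0145],"spin":0},{"slide":[0.0067,0,-0.0141],"spin":0},{"slide":[0.0077,0,-0.0136],"spin":0},{"slide":[0.0087,0,-0.0131],"spin":0}]'
python3 - <<'E'
from h import *
from bench import bot
s=bot.state();print(uncase(s['tcp_pos']))
E
```

```text
t: 15.15
tcp_pos: [0.5648, 0.0997, 0.2672]
tcp_rot: [0.705, 0.047, 0.706, -0.047]
ft_force: [1.3, 0.1, -0.2]
finger_gap: 0.009
t: 15.65
tcp_pos: [0.5235, 0.1053, 0.247]
tcp_rot: [0.706, 0.047, 0.705, -0.047]
ft_force: [1.2, -1.0, -0.6]
finger_gap: 0.006
[ -0.32705437   1.15455699 247.01773776]
```

```bash
python3 -m jog '[{"slide":[0.0096,0,-0.0125],"spin":0},{"slide":[0.0105,0,-0.0118],"spin":0},{"slide":[0.0113,0,-0.0111],"spin":0},{"slide":[0.0121,0,-0.0103],"spin":0},{"slide":[0.0128,0,-0.0094],"spin":0}]'
python3 - <<'E'
from h import *
from bench import bot
s=bot.state();print(uncase(s['tcp_pos']))
c=bot.capture('scene');cv2.imwrite('pics/s8.png',cv2.resize(c['pixels'][120:280,240:400],None,fx=3.7,fy=3.7))
E
```

```text
t: 16.15
tcp_pos: [0.4909, 0.1096, 0.213]
tcp_rot: [0.706, 0.047, 0.705, -0.047]
ft_force: [1.3, -0.4, -0.2]
finger_gap: 0.003
[-33.22704379   1.12785329 212.97851814]
```

View pics/s8.png

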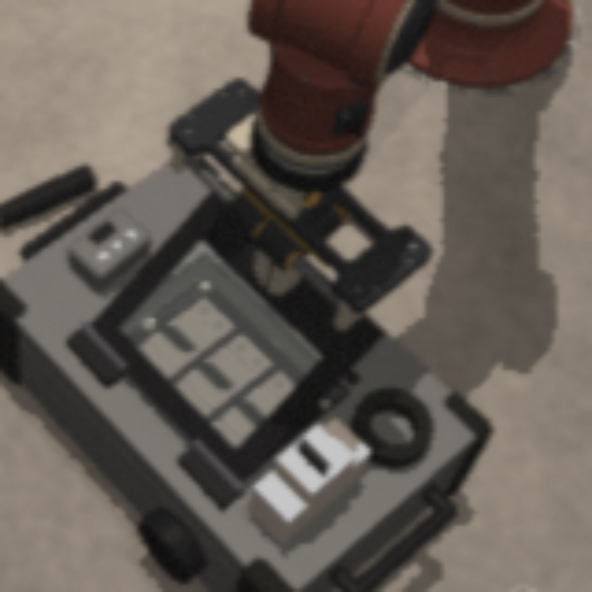

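Lid is swinging down under the fingertips (finger at about (270,275) on the frame). Continue.

```bash
python3 -m jog '[{"slide":[0.0135,0,-0.0085],"spin":0},{"slide":[0.0141,0,-0.0076],"spin":0},{"slide":[0.0147,0,-0.0066],"spin":0},{"slide":[0.0151,0,-0.0056],"spin":0},{"slide":[0.0155,-0.001,-0.0045],"spin":0},{"slide":[0,0,0],"spin":0}]'
python3 - <<'E'
from h import *
from bench import bot
s=bot.state();print(uncase(s['tcp_pos']))
c=bot.capture('wrist');cv2.imwrite('pics/w9.png',c['pixels'])
E
```

```text
t: 16.8
tcp_pos: [0.4701, 0.1116, 0.1683]
tcp_rot: [0.704, 0.047, 0.707, -0.047]
ft_force: [0.6, 0.1, 0.8]
finger_gap: 0.007
[-54.13727358   0.31222064 168.29387402]
```

View pics/w9.png

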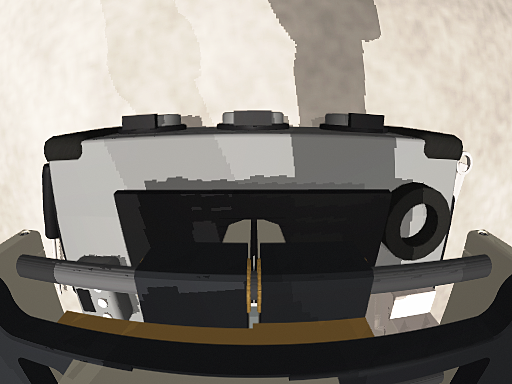

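```bash
python3 -m jog '[{"slide":[0.014,0,-0.003],"spin":0},{"slide":[0.01,0,-0.002],"spin":0},{"slide":[0.005,0,0],"spin":0},{"slide":[0,0,0],"spin":0}]'
python3 -m jog '[{"slide":[0.002,0,0],"spin":0},{"slide":[0.002,0,0],"spin":0},{"slide":[0,0,0],"spin":0}]'
python3 -m jog '[{"slide":[0.002,0,0],"spin":0},{"slide":[0.002,0,0],"spin":0},{"slide":[0,0,0],"spin":0}]'
```

```text
t: 17.25
tcp_pos: [0.4686, 0.1119, 0.1519]
tcp_rot: [0.705, 0.047, 0.706, -0.047]
ft_force: [0.9, -1.6, 1.0]
finger_gap: 0.007
t: 17.55
tcp_pos: [0.4685, 0.112, 0.1499]
tcp_rot: [0.705, 0.047, 0.706, -0.047]
ft_force: [-0.0, 0.4, 1.1]
finger_gap: 0.001
t: 17.85
tcp_pos: [0.4684, 0.112, 0.1476]
tcp_rot: [0.705, 0.047, 0.706, -0.047]
ft_force: [-0.6, -0.5, 3.3]
finger_gap: 0.003
```

```bash
python3 -m jog '[{"slide":[0.002,0,0],"spin":0},{"slide":[0.002,0,0],"spin":0},{"slide":[0,0,0],"spin":0}]'
python3 -m jog '[{"slide":[0.002,0,0],"spin":0},{"slide":[0.002,0,0],"spin":0},{"slide":[0,0,0],"spin":0}]'
python3 -m jog '[{"slide":[0.0015,0,0],"spin":0},{"slide":[0.001,0,0],"spin":0},{"slide":[0,0,0],"spin":0}]'
```

```text
t: 18.15
tcp_pos: [0.4683, 0.112, 0.1452]
tcp_rot: [0.705, 0.047, 0.706, -0.047]
ft_force: [-2.0, 0.9, 4.8]
finger_gap: 0.002
t: 18.45
tcp_pos: [0.4683, 0.112, 0.1429]
tcp_rot: [0.705, 0.047, 0.706, -0.047]
ft_force: [-2.1, -0.4, 5.6]
finger_gap: 0.004
t: 18.75
tcp_pos: [0.4683, 0.112, 0.1414]
tcp_rot: [0.705, 0.047, 0.706, -0.047]
ft_force: [-2.4, -0.1, 5.6]
finger_gap: 0.006
```

```bash
python3 -m jog '[{"slide":[0.001,0,0],"spin":0},{"slide":[0.0008,0,0],"spin":0},{"slide":[0,0,0],"spin":0}]'
python3 -m jog '[{"slide":[0.0006,0,0],"spin":0},{"slide":[0,0,0],"spin":0}]'
```

```text
t: 19.05
tcp_pos: [0.4683, 0.112, 0.1405]
tcp_rot: [0.705, 0.047, 0.706, -0.047]
ft_force: [-3.4, -0.8, 7.5]
finger_gap: 0.002
t: 19.25
tcp_pos: [0.4684, 0.112, 0.1404]
tcp_rot: [0.705, 0.047, 0.706, -0.047]
ft_force: [-2.9, 0.1, 8.2]
finger_gap: 0.003
```

```bash
python3 -m jog '[{"slide":[0.0006,0,0],"spin":0},{"slide":[0.0003,0,0],"spin":0},{"slide":[0,0,0],"spin":0}]'
```

```text
t: 19.55
tcp_pos: [0.4683, 0.112, 0.1401]
tcp_rot: [0.705, 0.047, 0.706, -0.047]
ft_force: [-4.0, -0.6, 10.6]
finger_gap: 0.003
```

```bash
python3 -m jog '[{"slide":[-0.004,0,0],"spin":0},{"slide":[-0.005,0,0],"spin":0},{"slide":[-0.005,0,0],"spin":0},{"slide":[0,0,0],"spin":0},{"slide":[0,0,0],"spin":0}]'
python3 -m jog '[{"slide":[-0.05,0,0],"spin":0},{"slide":[-0.07,0,0],"spin":0},{"slide":[-0.07,0,0],"spin":0},{"slide":[-0.04,0,0],"spin":0},{"slide":[0,0,0],"spin":0},{"slide":[0,0,0],"spin":0},{"slide":[0,0,0],"spin":0},{"slide":[0,0,0],"spin":0},{"slide":[0,0,0],"spin":0},{"slide":[0,0,0],"spin":0}]'
python3 - <<'E'
from h import *
from bench import bot
c=bot.capture('wrist');cv2.imwrite('pics/w10.png',c['pixels'])
c=bot.capture('scene');cv2.imwrite('pics/s10.png',cv2.resize(c['pixels'][120:280,240:400],None,fx=3.7,fy=3.7))
E
```

```text
t: 20.05
tcp_pos: [0.4687, 0.1119, 0.1474]
tcp_rot: [0.705, 0.047, 0.706, -0.047]
ft_force: [-0.2, 0.4, -0.1]
finger_gap: 0.003
t: 21.05
tcp_pos: [0.4685, 0.1119, 0.285]
tcp_rot: [0.705, 0.047, 0.706, -0.047]
ft_force: [-0.3, 0.4, 0.0]
finger_gap: 0.005
```

View pics/w10.png

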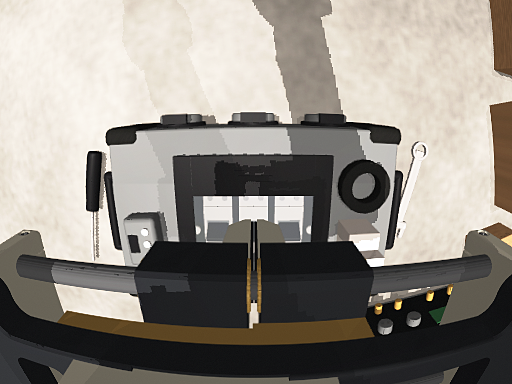

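View pics/s10.png

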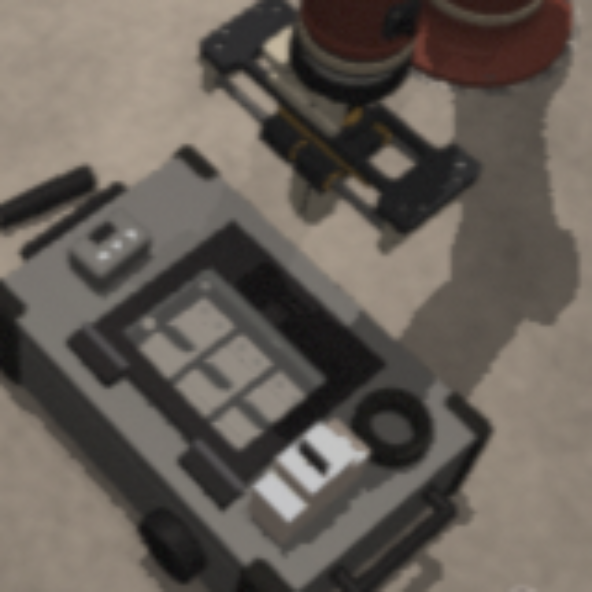

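```bash
python3 -c "
from bench import bot
print(bot.sign_off())"
```

```text
the job is handed in; nothing more can be done
None
```

The job is done and handed in at about 21 s. The lid is latched shut and all three breakers look on; the hand-in gives no verdict, so I have no official result.

- **Opening:** I pressed the lid until it reached about 9 N near its firm stop. It then sprang upright by itself.
- **Breaker:** the middle breaker was the one that was off. I pushed its toggle over at about 9 N in total (about 7 N sideways), more than the 3 N expected. The next camera view showed all three toggles lined up in the on position.
- **Closing:** I swung the lid down from behind with the fingertips (1 to 3 N). I then pressed it onto its stop at about 11 N in total and let go.

**Last checks:**
- **Lid:** it lay flat about 1.3 s after I let go, and the wrist force was zero about 3 mm above the lid's latched height.
- **Objects:** the tape, socket tester, spare breaker, screwdriver and spanner looked unmoved. The spray can was outside the last pictures, but the arm never went near it.
- **Forces:** they were read only at the end of each move, and the highest was about 11 N, against the 15 N limit.
- **Disagreement:** the camera estimates of the case position differed by about 2 to 4 mm, so I averaged them.

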